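# Hold a dip probe centred in the guide of a sample station

## Robot

A 6-joint arm with a two-finger parallel gripper is mounted at the origin on a cart in front of the work surface, level with it; the furniture and walls round the work are solid. World frame = base frame: x ahead of the robot, y to its left, z up, the work surface at z = 0. Lengths are in m, angles in rad, forces in N, time in s.
With the tool pointing down it reaches from about 0.425 to 1.125 m from the base axis. Payload 14.9 kg.
Tool frame: the origin (TCP) lies on the centre line of the jaws, within the pads' length; the fingertips stand 25 mm ahead of it and the grasp point (between the pads) lies 6 mm ahead of it; y points along the fingers, z is the direction in which the jaws open and shut, and the axes are right-handed (so a half turn about y gives the same grasp; the last joint's range is limited). The gripper opens to 91 mm and grips with 3 to 60 N. Pads are 32 mm wide; open, the fingers measure 118 mm over their backs; the gripper's body (76 mm by 178 mm) begins 60 mm behind the grasp point.
Start: joints at [-0.033, 0.379, 1.734, -0, 1.028, -0.033], TCP at [0.7, -0, 0.239] pointing down, gripper open.
Joint ranges: [-2.77, 2.77], [-0.74, 2.19], [0, 2.66], [-1.06, 4.2], [0.31, 2.87], [-3.08, 3.08]. Speed limits (rad/s): [1.89, 1.89, 2.39, 3.14, 3.14, 3.14].

## Interface

Orientations are given as a unit quaternion [w, x, y, z].
In Python, from workcell import robot gives the robot as it stands.
- The arm moves only by the shell command python3 -m crank 'ROWS' [FORCE]. ROWS is JSON, a list that holds one entry, the list of rows, each a list of 7 numbers: the turn, a rotation vector about the tool's x, y, z in rad, then the shift along the tool's x, y, z in m, then the opening, from 0 (shut) to 1 (fully open). A call has 1 to 10 rows; each row is the pose to reach, as a shift and turn from the pose commanded when the call began, along the tool's axes at that moment; what a row does not reach only later rows make up. A row lasts 1/10 s, in which the tool goes at most 50 mm and 8.59 degrees, less where a joint would pass 70% of its speed; a pose out of reach is approached as far as the arm can. A call with a gripper value outside its range is refused whole. The fingers move at their own pace and stop on an object; FORCE is the grip in N (left out, the last holds). Time passes only in rows, so rows that repeat a pose let the fingers close. It gives the time, the measured TCP pose, the force and the opening at its end, in the units of the state.
- robot.state(): the state, without advancing time (a new reading comes with each control period).
- robot.camera(name): name is "scene" or "side" or "wrist"; returns a dict with "pixels" (420x560x3 uint8, blue, green, red), "camera_matrix" (3x3 intrinsics, pixels), "distortion" ([k1, k2, p1, p2, k3] as OpenCV has them; the pictures are not rectified), "rvec" (rotation vector, rad) and "tvec" (3), from world to camera coordinates, as OpenCV has them. Camera axes: x right, y down, z forward; pixel columns grow to the right and rows downward; lengths in m; the calibration is good to about 2 mm. A picture is of the moment at which its call begins. There is no depth.
- robot.job_done(): hands the job in, once; it reports no verdict.
Trained networks look in the newest picture that a camera, given by its name, has taken for a name from the list of things; names that differ only in an ending like _2 or _b are one class to them, and where a whole thing is asked for, a point or a joint stands for the part that bears it (a point fixed in the world has none). Each returns a list of dicts, best first, with "score" (0 to 1); they miss things now and then, are a little off and sometimes report something else, mostly with a low value. They report only what shows in the picture. A call takes as long as a camera call. They do not tell look-alikes from the thing itself.
- robot.find_in(camera, name): "position" ([row, column] in pixels, amid what is visible of it).
The state is a dict: "t": time; "qpos": joint angles; "qvel": joint speeds; "effort": joint torques, N m; "position": TCP position; "tool_rot": TCP orientation; "wrist_force": force on the tool from outside, world axes, zero at the start; "torque": the same for the moment, N m; "finger_gap": finger opening in m.
Only numpy, scipy, OpenCV 4.12 (cv2) and the standard library are available. Lean on these libraries where they do the work, as an engineer would, in place of code of your own. Each camera call takes 0.05 s, during which the arm holds its last target.

## Task

First press the spring pedal of the probe station down to its stop, so that the red dust shutter slides clear of the guide hole, and let the pedal come back up. Then take the dip probe by its grey handle out of the white stand and lower its rod through the guide hole, without touching the hole's wall or any other part of the station or jar, until the orange ring is level with the top of the guide. Finish while holding the probe there: still, upright and centred in the hole, not let go; leave the bottles and the tape roll alone.

Things in the scene. Friction and masses are not known exactly. Their poses are not given: they have to be found in the camera images.
- station: Probe station, fixed: grey base 116 mm wide (y), 6 mm thick, from x = -152 to +52 mm; clear glass jar 61 mm wide, rim 67 mm and inner floor 11 mm above the desk; over it an aluminium guide plate, x = -30 to 30, y = -56 to 56 mm, 20 mm thick, top 98 mm above the desk. Origin on the desk straight below the guide hole, z up; the pedal is on the -x side (towards the robot at yaw 0).
- guide_top (a point): Centre of the guide hole in the plane of the guide plate's top face, 98 mm above the desk. The hole is round, 26 mm wide, vertical, 20 mm deep and open below, with the jar's mouth under it. A brass-coloured rim marks it. Axes as the station's.
- pedal (a joint): Pedal hinge, rad: 0 = up at rest, 0.45 = down at its stop. A spring lifts it back; pressed on the rubber pad it takes about 3 N to start and 8 N at the stop. The hinge line runs along the station's y, 12 mm above the desk, 58 mm to the -x side of the station's origin. A dark upright arm on the pedal pulls the shutter open but does not push it shut.
- pedal_pad (a point): Point on top of the pedal's black ribbed pad, 75 mm along the 50 mm wide steel flap (which ends at 95 mm) from the hinge line, mid-width. The flap rises away from the station (to its -x) by 0.48 rad at rest. At rest the point is 50 mm above the desk, 65 mm level from the hinge line; at the stop 18 mm above the desk and 10 mm further out. Press straight down from above.
- shutter (a joint): Travel of the red dust shutter under the guide plate, m: 0 = hole shut off, about 0.030 after a full press of the pedal (hole wholly clear from 0.027 on). It slides to the station's -x and stays where the pedal has left it by friction.
- probe: Dip probe, about 80 g, standing upright in the stand: steel rod 10 mm thick and 100 mm long, above it a grey square handle 22 x 22 mm and 50 mm tall with a small black cap on top (154 mm overall), an orange ring round the rod. Origin at the centre of the rod's lower end, z up along the rod; the handle occupies z = 100 to 150 mm, its flat sides face the probe's x and y.
- probe_ring (a point): Centre of the probe's orange ring (6 mm wide), on the rod's axis 68 mm above its lower end.
- probe_tip (a point): Centre of the lower end of the probe's rod.
- stand: Parking stand of the probe, fixed: black foot 70 x 70 x 8 mm with a white block 44 x 44 mm up to 64 mm above the desk. Origin on the desk below the hole. The block's hole is 12 mm wide and vertical, its bottom 8 mm above the desk: the probe's lower end rests there, and must be lifted 56 mm to come clear of it.
- amber_bottle: Loose amber bottle with a white cap, 41 mm wide, 82 mm tall, origin at the centre of its underside. To be left alone.
- dye_bottle: Loose green dropper bottle, 24 mm wide, 69 mm tall, origin at the centre of its underside. To be left alone.
- tape: Loose roll of cream tape lying flat, 77 mm wide, 16 mm tall, origin at the centre of its underside. To be left alone.
Mind the look-alikes: they are no part of the job. There is more than one size of the stand; the job needs the smallest.

How it is judged:
By the outcome, as a careful person would: the job done as asked, in the order asked, and still so for the second after the job is handed in, while the arm keeps its last pose, push and grip.
It also fails if it takes over 64 s, if anything falls off the work surface, if the arm or the gripper's body presses on something with over 40 N, if the wrist force passes 120 N, or if a joint passes its speed limit or range.

## Working session

There is one attempt and no reset: what is moved stays moved. The work goes in short steps, Python scripts to look and compute and a shell command to move; the robot and the scene stay as the last step left them, time stands still between calls to the robot, and variables do not carry over. Pictures are saved under pics/ and viewed, and the job is handed in when it is done.

```bash
ls; mkdir -p pics
python3 - <<'E'
from workcell import robot
import cv2
print(robot.state())
for n in ["scene","side","wrist"]:
    c=robot.camera(n); cv2.imwrite(f"pics/{n}0.png",c["pixels"])
    print(n,c["camera_matrix"],c["distortion"],c["rvec"],c["tvec"])
    for k in ["station","guide_top","pedal","pedal_pad","shutter","probe","probe_ring","probe_tip","stand","amber_bottle","dye_bottle","tape"]:
        try:
            r=robot.find_in(n,k); print(k,[(round(d["score"],2),[round(float(v),1) for v in d["position"]]) for d in r[:4]])
        except Exception as e: print(k,e)
E
```

```text
pics
{'t': 0.0, 'qpos': array([-3.32822056e-02,  3.79418187e-01,  1.73480366e+00,  4.37456845e-05,
        1.02849587e+00, -3.33111364e-02]), 'qvel': array([-0.00124581,  0.00098634, -0.00105624,  0.00129758, -0.00126688,
       -0.00190696]), 'effort': array([ 6.45993277e-04, -7.63727903e+01, -4.34372771e+01,  6.49972307e-02,
        4.23743343e-02, -1.55693674e-04]), 'position': array([6.99616426e-01, 2.86702839e-05, 2.38270179e-01]), 'tool_rot': array([ 0.49973943, -0.50026358,  0.50029786, -0.49969882]), 'wrist_force': array([-0.69469024, -0.05141392,  0.54701749]), 'torque': array([-0.01769895, -0.0018501 ,  0.01428267]), 'finger_gap': 0.09118407394834133}
scene [[480.09981993   0.         280.81766269]
 [  0.         480.09981993 208.94372566]
 [  0.           0.           1.        ]] [-0.00312346  0.          0.          0.          0.        ] [ 1.82846067 -0.79496711  0.54109668] [-0.3308977   0.27775129  0.73479397]
station [(0.96, [236.6, 262.8])]
guide_top [(0.78, [239.5, 259.4]), (0.61, [237.7, 310.4])]
pedal [(0.54, [238.0, 238.7])]
pedal_pad [(0.71, [237.9, 242.7])]
s
[... 1022 characters left out ...]
, [238.9, 339.7])]
wrist [[358.195927     0.         283.68804822]
 [  0.         358.195927   212.80034945]
 [  0.           0.           1.        ]] [-0.08282582  0.          0.          0.          0.        ] [-2.85112058e+00 -8.67271136e-05  5.86437087e-04] [-0.69907496 -0.03290553  0.39163609]
station [(0.92, [53.4, 134.4]), (0.56, [258.8, 96.2])]
guide_top [(0.77, [49.2, 137.4])]
pedal [(0.63, [28.0, 52.4])]
pedal_pad [(0.59, [25.0, 51.6])]
shutter [(0.78, [45.7, 139.9])]
probe []
probe_ring []
probe_tip []
stand [(0.81, [235.7, 216.2]), (0.59, [257.1, 96.5]), (0.59, [27.1, 51.9])]
amber_bottle [(0.76, [270.2, 339.5])]
dye_bottle []
tape [(0.94, [74.2, 353.4]), (0.47, [53.9, 133.9])]
```

View pics/scene0.png

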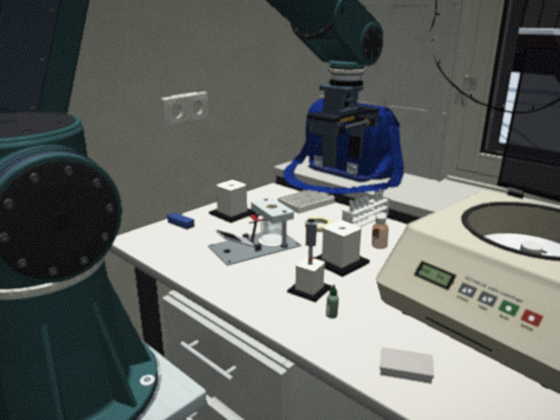

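View pics/side0.png

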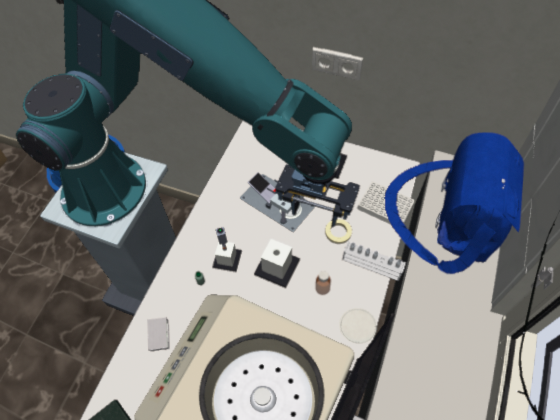

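View pics/wrist0.png

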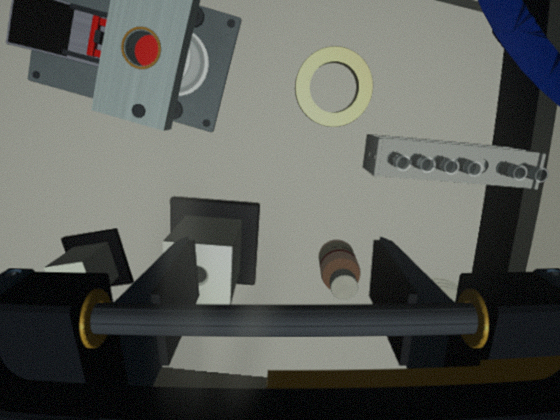

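```bash
cat > h.py <<'E'
from workcell import robot
import cv2, numpy as np
from scipy.spatial.transform import Rotation as Ro
def ray(c,rc):
    R=cv2.Rodrigues(np.array(c["rvec"],float))[0]; t=np.array(c["tvec"],float).ravel()
    p=cv2.undistortPoints(np.array([[[rc[1],rc[0]]]],float),np.array(c["camera_matrix"]),np.array(c["distortion"]))[0,0]
    return -R.T@t, R.T@np.array([p[0],p[1],1.])
def atz(c,rc,z):
    o,d=ray(c,rc); return o+d*(z-o[2])/d[2]
def proj(c,P):
    q=cv2.projectPoints(np.array(P,float).reshape(-1,3),np.array(c["rvec"],float),np.array(c["tvec"],float),np.array(c["camera_matrix"]),np.array(c["distortion"]))[0]
    return q.reshape(-1,2)[:,::-1]
def zoom(c,name,r0,r1,q0,q1,f):
    im=c["pixels"][r0:r1,q0:q1]; cv2.imwrite(f"pics/{name}.png",cv2.resize(im,None,fx=f,fy=f,interpolation=cv2.INTER_CUBIC))
E
python3 - <<'E'
from h import *
C={n:robot.camera(n) for n in ["scene","side","wrist"]}
np.set_printoptions(precision=4,suppress=True)
for n in C: print(n,ray(C[n],(210,280)))
w=C["wrist"];s=C["side"];sc=C["scene"]
print("guide",atz(w,(47.5,140.5),.098),atz(s,(202,273),.098),atz(sc,(208,271),.098))
print("stand top side",atz(s,(250,226),.064),"scene",atz(sc,(264,311),.064))
print("stand foot side",atz(s,(257,227),.008))
print("handle top side", atz(s,(230.5,221),.162), "scene",atz(sc,(222,311),.162))
print("wrist stands",atz(w,(235,96),.008))
zoom(w,"wz",0,140,0,260,3); zoom(s,"sz",150,300,180,360,4); zoom(sc,"scz",170,330,190,400,3.8)
E
```

```text
scene (array([-0.1994, -0.6342,  0.5335]), array([ 0.6788,  0.6308, -0.376 ]))
side (array([ 0.8464, -0.5999,  1.1756]), array([-0.2015,  0.5102, -0.8362]))
wrist (array([0.6992, 0.0806, 0.3844]), array([-0.0107, -0.2789, -0.9603]))
guide [0.591  0.1253 0.098 ] [0.5591 0.0761 0.098 ] [0.5812 0.1212 0.098 ]
stand top side [ 0.4856 -0.0934  0.064 ] scene [ 0.4774 -0.0919  0.064 ]
stand foot side [ 0.4792 -0.0875  0.008 ]
handle top side [ 0.4826 -0.0908  0.162 ] scene [ 0.4672 -0.0969  0.162 ]
wrist stands [ 0.484  -0.0584  0.008 ]
```

View pics/sz.png

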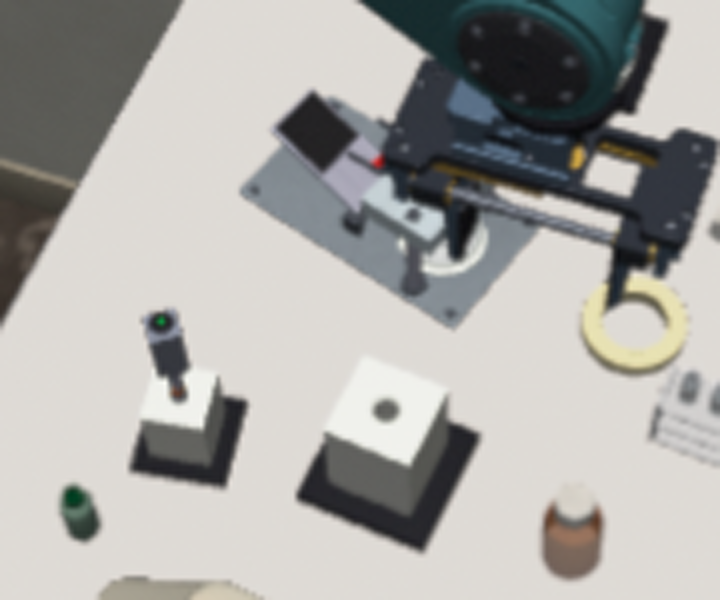

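View pics/scz.png

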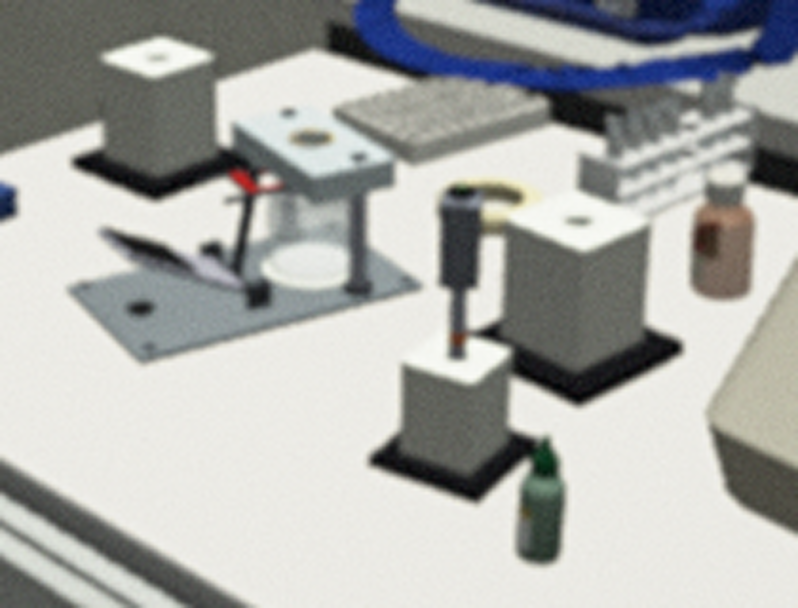

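View pics/wz.png

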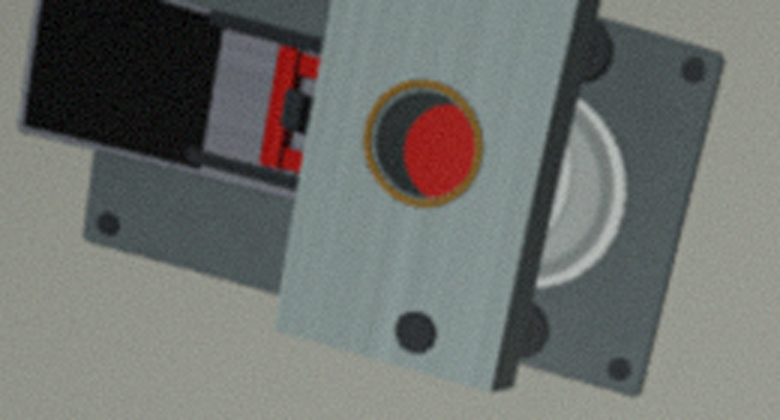

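Run:
```python
from h import *
np.set_printoptions(precision=4,suppress=True)
s=robot.state();q=s["tool_rot"];R=Ro.from_quat([q[1],q[2],q[3],q[0]]).as_matrix();print(R)
w=robot.camera("wrist");sc=robot.camera("scene");si=robot.camera("side")
f=lambda r,c:(r/3,c/3)
print("hole",atz(w,f(143,423),.098))
a=atz(w,f(330,277),.098);b=atz(w,f(391,492),.098);print("plate corners",a,b,np.linalg.norm(a-b),np.degrees(np.arctan2(*(b-a)[[1,0]])))
c=atz(w,f(333,415),.098);print(c)
a=atz(w,f(224,108),.006);b=atz(w,f(370,619),.006);d=atz(w,f(69,693),.006);print("base screws",a,b,d,np.degrees(np.arctan2(*(b-a)[[1,0]])),np.degrees(np.arctan2(-(d-b)[0],(d-b)[1])))
g=lambda r,c:(170+r/3.8,190+c/3.8)
print("scene hole",atz(sc,g(137,310),.098)," bigstand foot corners",atz(sc,g(195,155),0),atz(sc,g(158,75),0.008),"top at .1",atz(sc,g(58,158),.1))
print("stand hole scene",atz(sc,g(357,457),.064),"side",atz(si,(150+389/4,180+178/4),.064))
```

```text
[[ 0. -0.  1.]
 [-1. -0.  0.]
 [ 0. -1. -0.]]
hole [0.5913 0.1252 0.098 ]
plate corners [0.5475 0.08   0.098 ] [0.6044 0.0631 0.098 ] 0.0593958924405736 -16.546285571605175
[0.5851 0.0784 0.098 ]
base screws [0.4406 0.118  0.006 ] [0.619  0.0642 0.006 ] [0.6478 0.1605 0.006 ] -16.780513493100422 -16.608771516062944
scene hole [0.5915 0.1291 0.098 ]  bigstand foot corners [0.608  0.3034 0.    ] [0.6013 0.3865 0.008 ] top at .1 [0.6241 0.3131 0.1   ]
stand hole scene [ 0.4766 -0.0906  0.064 ] side [ 0.4783 -0.087   0.064 ]
```

```bash
python3 -m crank '[[[0,-0.128,0,-0.016,0,-0.023,0],[0,-0.256,0,-0.032,0,-0.046,0],[0,-0.384,0,-0.048,0,-0.068,0],[0,-0.512,0,-0.065,0,-0.091,0],[0,-0.64,0,-0.081,0,-0.114,0],[0,-0.768,0,-0.097,0,-0.137,0],[0,-0.896,0,-0.113,0,-0.16,0],[0,-1.024,0,-0.129,0,-0.182,0],[0,-1.152,0,-0.145,0,-0.205,0],[0,-1.281,0,-0.1615,0,-0.228,0]]]'
python3 - <<'E'
from h import *
np.set_printoptions(precision=4,suppress=True)
s=robot.state();q=s["tool_rot"];R=Ro.from_quat([q[1],q[2],q[3],q[0]]).as_matrix();print(R,s["position"],s["qpos"])
for n in["wrist","side","scene"]:
    c=robot.camera(n);cv2.imwrite(f"pics/{n}1.png",c["pixels"])
    print(n,robot.find_in(n,"guide_top")[:2],robot.find_in(n,"pedal_pad")[:2])
    print(proj(c,[[.5913,.1255,.098],[.4731,.1614,.050]]))
E
```

```text
t: 3.25
position: [0.4711, 0.162, 0.2391]
tool_rot: [0.7, -0.7, 0.1, -0.1]
wrist_force: [-0.3, -0.3, 0.3]
finger_gap: 0.0142
[[ 0.9597  0.0002  0.2809]
 [-0.2809  0.0001  0.9597]
 [ 0.0002 -1.      0.0002]] [0.4711 0.162  0.2391] [ 0.2844  0.0557  2.1365  0.      0.9491 -1.0017]
wrist [{'position': [212.0, 285.0], 'score': 0.89}] [{'position': [211.2, 282.6], 'score': 0.67}, {'position': [212.4, 286.7], 'score': 0.57}]
[[336.8181 283.2562]
 [196.899  284.5478]]
side [{'position': [198.8, 282.0], 'score': 0.81}, {'position': [235.6, 222.2], 'score': 0.65}] [{'position': [186.7, 263.9], 'score': 0.89}]
[[191.6512 289.767 ]
 [181.0127 256.8712]]
scene [{'position': [237.3, 258.9], 'score': 0.89}, {'position': [240.5, 238.8], 'score': 0.62}] [{'position': [238.3, 241.9], 'score': 0.91}]
[[206.442  272.5832]
 [234.7622 227.2718]]
```

View pics/wrist1.png

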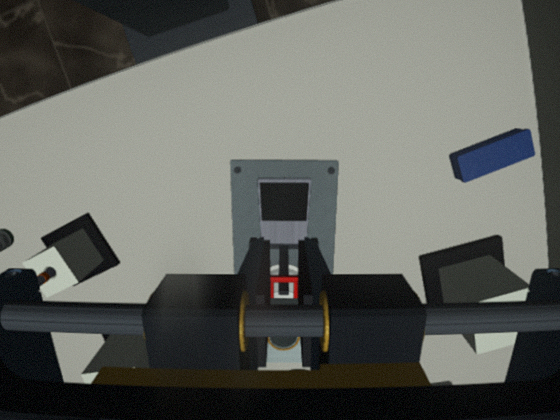

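View pics/side1.png

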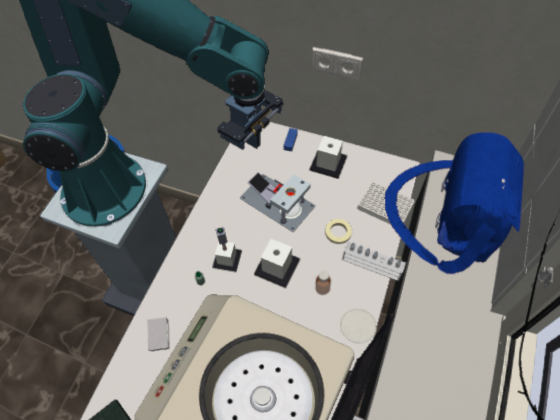

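```bash
python3 -m crank '[[[0,0,0,0,0.03,0,0],[0,0,0,0,0.06,0,0],[0,0,0,0,0.09,0,0],[0,0,0,0,0.12,0,0],[0,0,0,0,0.14,0,0],[0,0,0,0,0.155,0,0],[0,0,0,0,0.165,0,0],[0,0,0,0,0.175,0,0],[0,0,0,0,0.175,0,0]]]'; python3 -m crank '[[[0,0,0,0,0.005,0,0],[0,0,0,0,0.01,0,0],[0,0,0,0,0.014,0,0],[0,0,0,0,0.017,0,0],[0,0,0,0,0.019,0,0],[0,0,0,0,0.02,0,0],[0,0,0,0,0.02,0,0]]]'
```

```text
t: 4.6
position: [0.4723, 0.1614, 0.0633]
tool_rot: [-0.7, 0.7, -0.102, 0.102]
wrist_force: [1.7, -0.5, 2.2]
finger_gap: 0.0005
t: 5.3
position: [0.4719, 0.1616, 0.0443]
tool_rot: [0.7, -0.7, 0.102, -0.102]
wrist_force: [-3.6, 1.2, 5.2]
finger_gap: 0.0003
```

```bash
python3 -m crank '[[[0,0,0,0,0.001,0,0],[0,0,0,0,0.002,0,0],[0,0,0,0,0.002,0,0]]]';python3 -m crank '[[[0,0,0,0,0.001,0,0],[0,0,0,0,0.002,0,0],[0,0,0,0,0.002,0,0]]]'
python3 - <<'E'
from h import *
for n in["side","scene"]:
    c=robot.camera(n)
    if n=="side": zoom(c,"side2",150,240,220,340,6)
    else: zoom(c,"scene2",170,280,180,320,5.5)
E
```

```text
t: 5.6
position: [0.4719, 0.1616, 0.0424]
tool_rot: [0.7, -0.7, 0.102, -0.102]
wrist_force: [-3.8, 1.8, 6.5]
finger_gap: 0.0007
t: 5.9
position: [0.4719, 0.1617, 0.0411]
tool_rot: [-0.7, 0.7, -0.102, 0.102]
wrist_force: [-9.4, 1.1, 26.8]
finger_gap: 0.0004
```

View pics/side2.png

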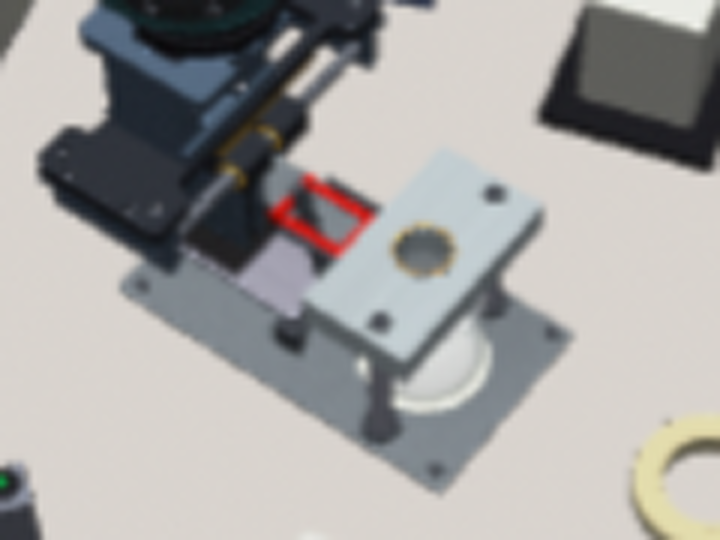

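View pics/scene2.png

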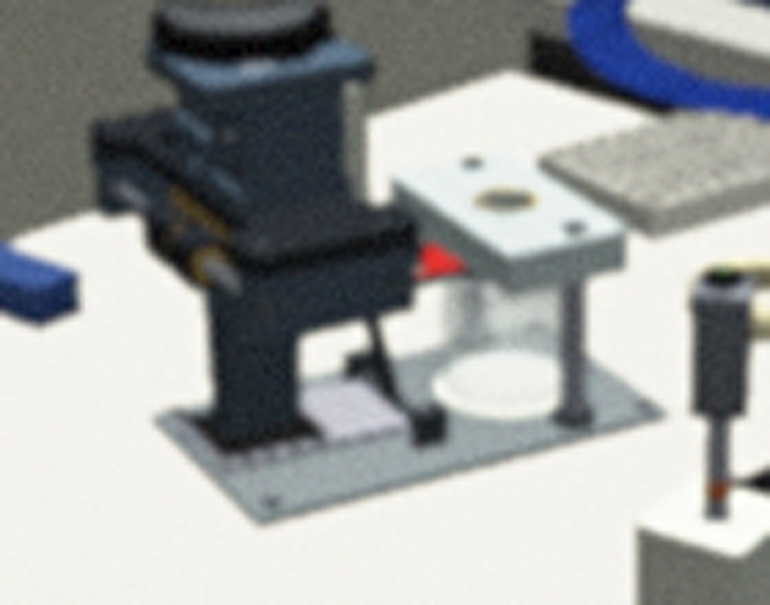

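```bash
python3 -m crank '[[[0,0,0,0,-0.005,0,0],[0,0,0,0,-0.015,0,0],[0,0,0,0,-0.03,0,0],[0,0,0,0,-0.05,0,0],[0,0,0,0,-0.075,0,0],[0,0,0,0,-0.105,0,0],[0,0,0,0,-0.135,0,0],[0,0,0,0,-0.165,0,0],[0,0,0,0,-0.19,0,0.1],[0,0,0,0,-0.2,0,0.2]]]';python3 -m crank '[[[0,0,0,0.012,0,-0.014,0.3],[0,0,0,0.03,0,-0.036,0.4],[0,0,0,0.05,0,-0.06,0.6],[0,0,0,0.07,0,-0.084,0.6],[0,0,0,0.09,0,-0.108,0.8],[0,0,0,0.11,0,-0.132,1],[0,0,0,0.13,0,-0.156,1],[0,0,0,0.15,0,-0.18,1],[0,0,0,0.163,0,-0.195,1],[0,0,0,0.168,0,-0.201,1]]]'
python3 - <<'E'
from h import *
for n in["wrist","side","scene"]:
    c=robot.camera(n);cv2.imwrite(f"pics/{n}3.png",c["pixels"])
    if n=="side": zoom(c,"side3z",150,240,220,340,6)
    print(n,[robot.find_in(n,k)[:2] for k in("stand","probe","guide_top","shutter")])
E
```

```text
t: 7.0
position: [0.4728, 0.1617, 0.2428]
tool_rot: [0.7, -0.699, 0.101, -0.103]
wrist_force: [-0.3, 0.3, -0.1]
finger_gap: 0.0137
t: 8.0
position: [0.5758, -0.0804, 0.2395]
tool_rot: [-0.7, 0.7, -0.103, 0.102]
wrist_force: [-0.1, 0.6, 1.2]
finger_gap: 0.0906
wrist [[{'position': [102.5, 256.5], 'score': 0.82}, {'position': [223.7, 309.3], 'score': 0.75}], [{'position': [93.9, 224.8], 'score': 0.7}, {'position': [42.1, 494.8], 'score': 0.58}], [{'position': [103.2, 486.2], 'score': 0.7}], [{'position': [85.2, 507.0], 'score': 0.66}]]
side [[{'position': [258.4, 229.9], 'score': 0.98}, {'position': [158.1, 327.9], 'score': 0.75}], [{'position': [235.8, 221.5], 'score': 0.51}, {'position': [282.1, 323.9], 'score': 0.45}], [{'position': [208.4, 294.7], 'score': 0.89}], []]
scene [[{'position': [249.8, 341.5], 'score': 0.95}, {'position': [201.3, 230.2], 'score': 0.92}], [{'position': [234.5, 311.0], 'score': 0.8}], [{'position': [238.3, 259.9], 'score': 0.64}], [{'position': [219.2, 249.8], 'score': 0.49}]]
```

View pics/wrist3.png

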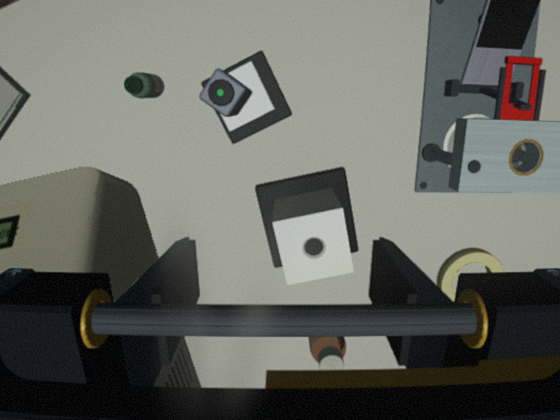

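View pics/side3z.png

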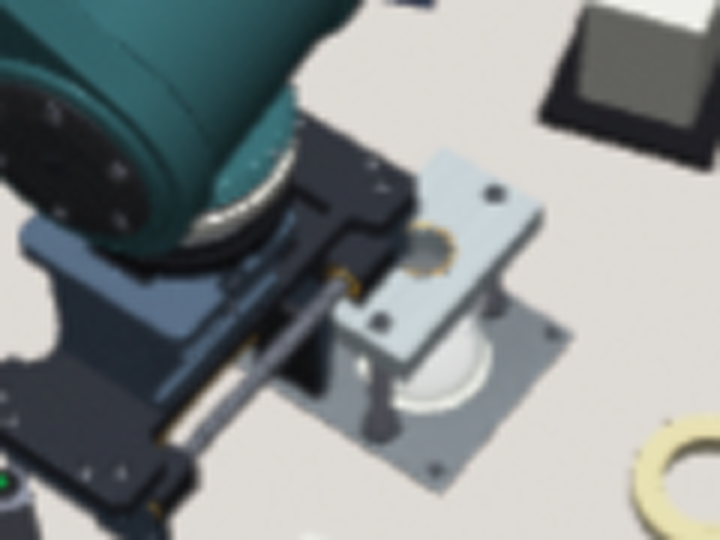

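Run:
```python
from h import *
np.set_printoptions(precision=4,suppress=True)
c=robot.camera("wrist")
zoom(c,"w3z",30,160,180,310,5.5); zoom(c,"w3h",110,200,430,560,5.5)
w=c
print("cap",atz(w,(92,220),.162),"guide",atz(w,(156.5,526),.098))
a=[atz(w,p,.008) for p in((52,262),(113,291),(143,233))]
print(a,np.linalg.norm(a[0]-a[1]),np.linalg.norm(a[1]-a[2]),(a[0]+a[2])/2)
for u,v in((0,1),(2,1)): print(np.degrees(np.arctan2(*(a[v]-a[u])[[1,0]])))
```

```text
cap [ 0.4776 -0.0905  0.162 ] guide [0.5899 0.1268 0.098 ]
[array([ 0.4404, -0.0619,  0.008 ]), array([ 0.5051, -0.0511,  0.008 ]), array([ 0.5169, -0.1177,  0.008 ])] 0.06557994787358298 0.06756733915986646 [ 0.4786 -0.0898  0.008 ]
9.476083485562208
100.07029654951991
```

View pics/w3z.png

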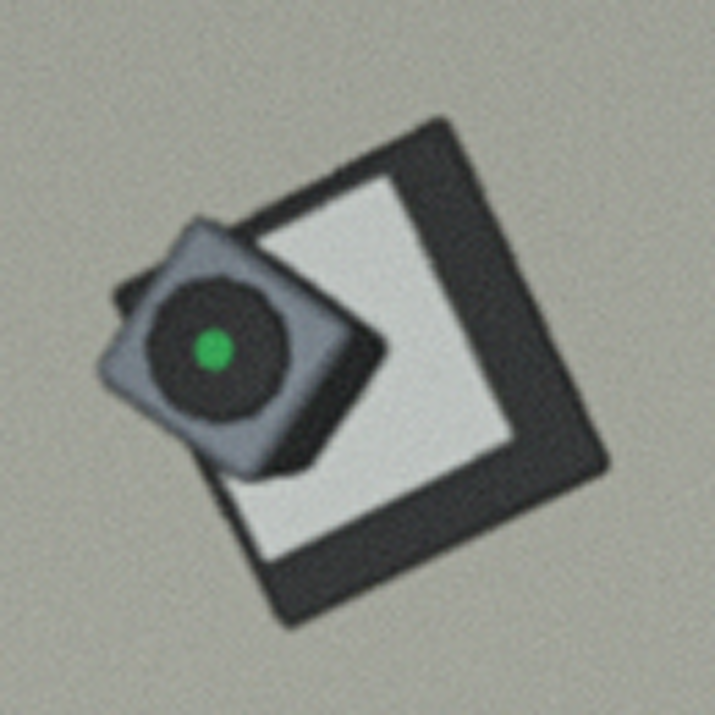

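View pics/w3h.png

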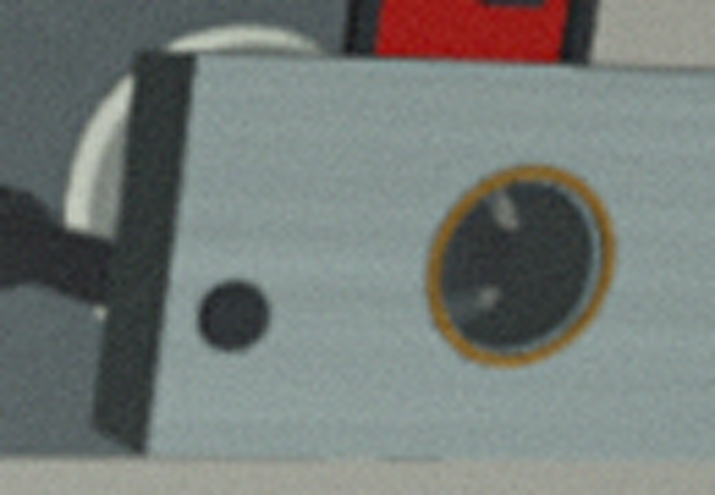

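Run:
```python
from h import *
np.set_printoptions(precision=4,suppress=True)
w=robot.camera("wrist")
P=[atz(w,(30+r/5.5,180+c/5.5),.158) for r,c in((218,198),(370,100),(478,255),(330,352))]
print(P,sum(P)/4)
for i in range(4):
    d=P[(i+1)%4]-P[i]; print(np.linalg.norm(d),np.degrees(np.arctan2(d[1],d[0])))
print("green",atz(w,(30+349/5.5,180+214/5.5),.162))
for n,rc in(("side",None),("scene",None)):
    c=robot.camera(n); print(n,proj(c,[[.478,-.090,.162],[.478,-.09,.064]])); 
print(robot.state()["position"])
c=robot.camera("side");zoom(c,"s4",220,260,200,245,15)
c=robot.camera("scene");zoom(c,"sc4",210,270,290,335,10)
```

```text
[array([ 0.4642, -0.0893,  0.158 ]), array([ 0.4762, -0.105 ,  0.158 ]), array([ 0.4925, -0.0922,  0.158 ]), array([ 0.4805, -0.0768,  0.158 ])] [ 0.4784 -0.0908  0.158 ]
0.01978615397837071 -52.689712318332724
0.020670778569987603 38.18177821899573
0.01955834987848603 127.95131397847261
0.020449751026167622 -142.45052308163298
green [ 0.4782 -0.0915  0.162 ]
side [[229.7086 219.4891]
 [248.1326 223.9583]]
scene [[219.4479 311.791 ]
 [263.6036 310.4694]]
[ 0.5756 -0.0792  0.2399]
```

View pics/s4.png

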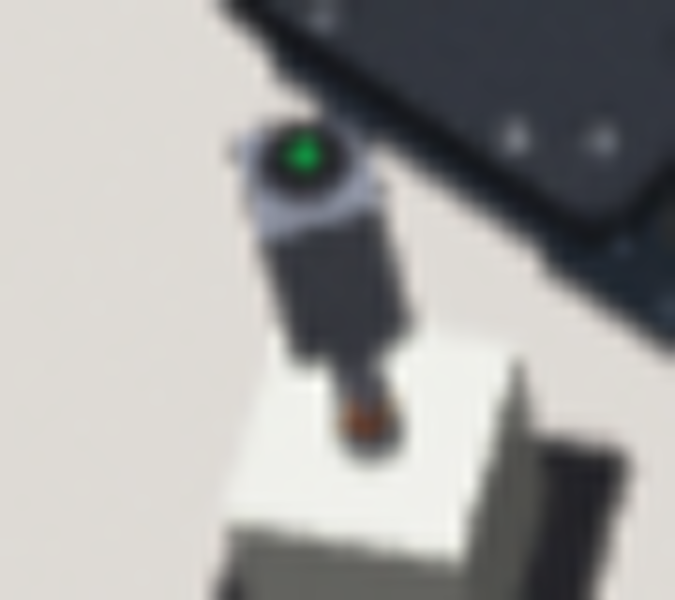

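View pics/sc4.png

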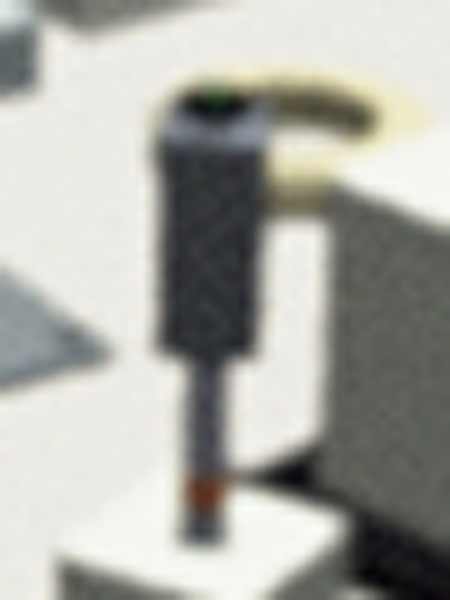

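```bash
python3 -m crank '[[[0,0.12,0,-0.018,0,-0.0075,1],[0,0.24,0,-0.036,0,-0.015,0.9],[0,0.36,0,-0.054,0,-0.0225,0.8],[0,0.48,0,-0.072,0,-0.03,0.7],[0,0.56,0,-0.085,0,-0.036,0.6],[0,0.627,0,-0.0908,0,-0.0376,0.55],[0,0.627,0,-0.0908,0,-0.0376,0.55],[0,0.627,0,-0.0908,0,-0.0376,0.55]]]'
python3 - <<'E'
from h import *
np.set_printoptions(precision=4,suppress=True)
s=robot.state();q=s["tool_rot"];R=Ro.from_quat([q[1],q[2],q[3],q[0]]).as_matrix();print(R,s["position"],s["qpos"],np.degrees(np.arctan2(R[1,2],R[0,2])))
d=np.array([.478,-.0905,.139])-s["position"];print("to go tool",R.T@d)
c=robot.camera("wrist");cv2.imwrite("pics/w5.png",c["pixels"])
E
```

```text
t: 9.85
position: [0.4781, -0.0893, 0.2401]
tool_rot: [0.634, -0.634, 0.312, -0.312]
wrist_force: [0.5, 0.1, -0.1]
finger_gap: 0.0502
[[ 0.6099  0.0005  0.7925]
 [-0.7925 -0.0001  0.6099]
 [ 0.0004 -1.      0.0003]] [ 0.4781 -0.0893  0.2401] [-0.2325  0.0334  2.1577  0.      0.9501 -0.8885] 37.58318546687129
to go tool [ 0.0009  0.1011 -0.0009]
```

View pics/w5.png

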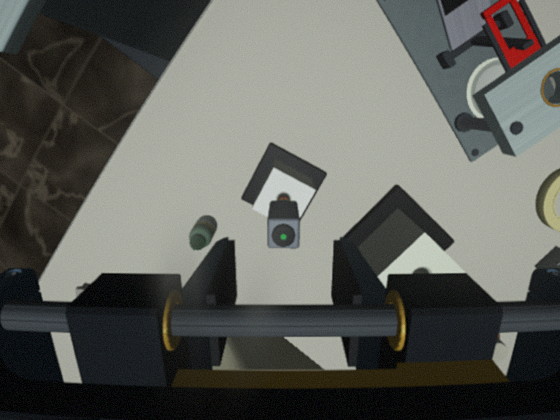

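```bash
python3 -m crank '[[[0,0,0,0,0.02,0,0.55],[0,0,0,0.001,0.045,0,0.55],[0,0,0,0.001,0.07,0,0.55],[0,0,0,0.001,0.09,0,0.55],[0,0,0,0.001,0.101,0,0.55],[0,0,0,0.001,0.101,0,0.55],[0,0,0,0.001,0.101,0,0.55]]]'
python3 - <<'E'
from h import *
s=robot.state();print(s["position"],s["wrist_force"])
c=robot.camera("wrist");cv2.imwrite("pics/w6.png",c["pixels"])
c=robot.camera("side");zoom(c,"s6",200,280,180,260,8)
c=robot.camera("scene");zoom(c,"sc6",180,310,260,390,5)
E
```

```text
t: 10.6
position: [0.4789, -0.0901, 0.1394]
tool_rot: [0.634, -0.634, 0.313, -0.313]
wrist_force: [0.2, -0.4, 0.4]
finger_gap: 0.05
[ 0.4789391  -0.09007613  0.13943778] [ 0.16025417 -0.35377352  0.42132757]
```

View pics/w6.png

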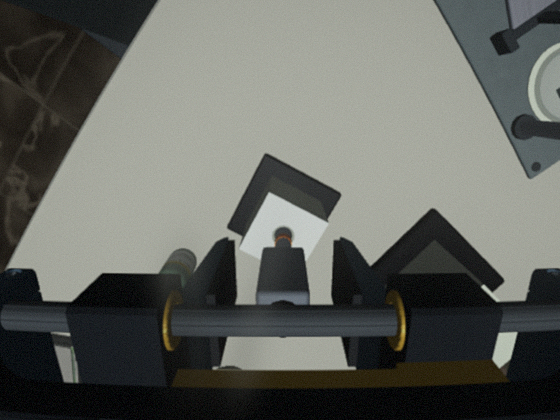

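View pics/sc6.png

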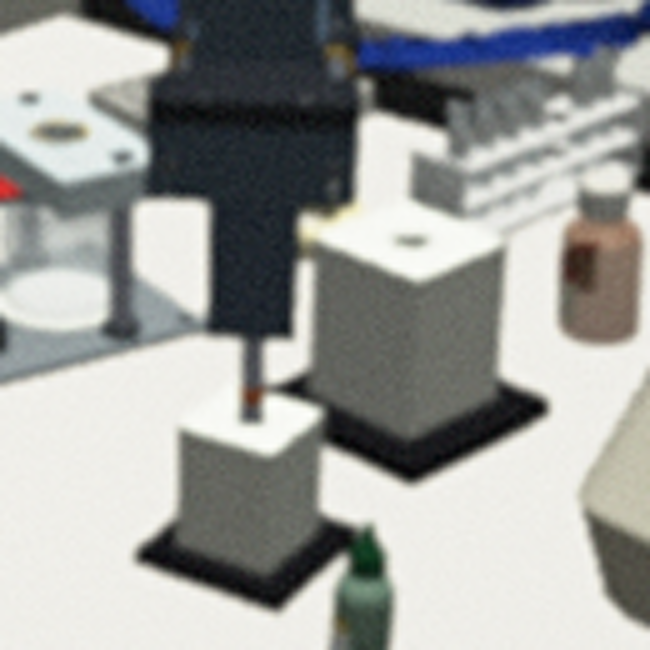

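Well placed; close with 25 N.

```bash
python3 -m crank '[[[0,0,0,0,0,0,0.4],[0,0,0,0,0,0,0.3],[0,0,0,0,0,0,0.2],[0,0,0,0,0,0,0.15],[0,0,0,0,0,0,0.1],[0,0,0,0,0,0,0],[0,0,0,0,0,0,0],[0,0,0,0,0,0,0],[0,0,0,0,0,0,0]]]' 25; python3 -m crank '[[[0,0,0,0,-0.01,0,0],[0,0,0,0,-0.025,0,0],[0,0,0,0,-0.045,0,0],[0,0,0,0,-0.065,0,0],[0,0,0,0,-0.085,0,0],[0,0,0,0,-0.105,0,0],[0,0,0,0,-0.12,0,0],[0,0,0,0,-0.13,0,0],[0,0,0,0,-0.13,0,0]]]'
python3 - <<'E'
from h import *
np.set_printoptions(precision=4,suppress=True)
s=robot.state();q=s["tool_rot"];R=Ro.from_quat([q[1],q[2],q[3],q[0]]).as_matrix();print(R,s["position"])
d=np.array([.5905,.1262,.270])-s["position"];print("to go tool",R.T@d)
c=robot.camera("wrist");cv2.imwrite("pics/w7.png",c["pixels"])
c=robot.camera("side");zoom(c,"s7",180,280,180,280,6)
c=robot.camera("scene");zoom(c,"sc7",150,280,260,390,5)
E
```

```text
t: 11.65
position: [0.4785, -0.09, 0.139]
tool_rot: [0.634, -0.634, 0.313, -0.313]
wrist_force: [-0.6, 0.1, 3.7]
finger_gap: 0.0223
t: 12.55
position: [0.4789, -0.0901, 0.2703]
tool_rot: [0.634, -0.634, 0.312, -0.314]
wrist_force: [0.2, -0.6, -1.1]
finger_gap: 0.0219
[[ 0.6084  0.002   0.7937]
 [-0.7937 -0.0005  0.6084]
 [ 0.0016 -1.      0.0013]] [ 0.4789 -0.0901  0.2703]
to go tool [-0.1038  0.0004  0.2202]
```

View pics/w7.png

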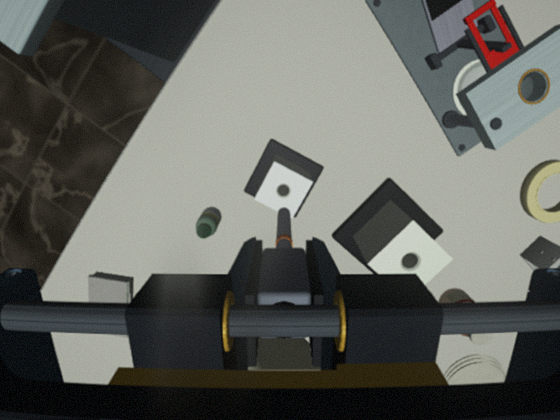

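View pics/sc7.png

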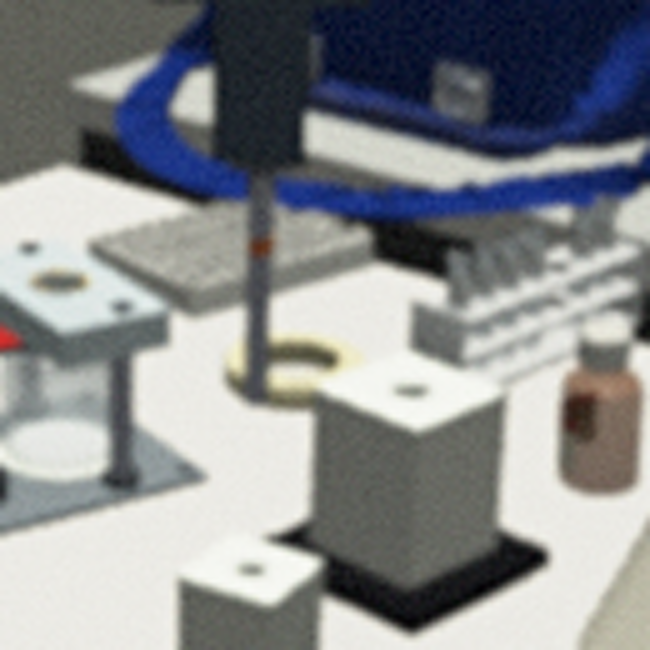

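View pics/s7.png

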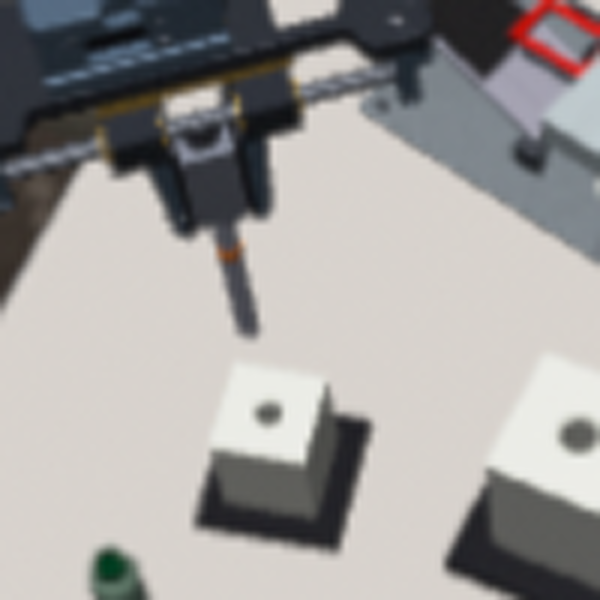

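```bash
python3 -m crank '[[[0,0,0,-0.005,0,0.011,0],[0,0,0,-0.018,0,0.037,0],[0,0,0,-0.033,0,0.07,0],[0,0,0,-0.048,0,0.102,0],[0,0,0,-0.064,0,0.135,0],[0,0,0,-0.08,0,0.169,0],[0,0,0,-0.093,0,0.197,0],[0,0,0,-0.101,0,0.214,0],[0,0,0,-0.1035,0,0.22,0],[0,0,0,-0.1035,0,0.22,0]]]'
python3 - <<'E'
from h import *
np.set_printoptions(precision=4,suppress=True)
s=robot.state();q=s["tool_rot"];R=Ro.from_quat([q[1],q[2],q[3],q[0]]).as_matrix();print(R,s["position"])
x,y=s["position"][:2]
for n,z in(("wrist",(60,330,170,390)),("side",(150,250,240,340)),("scene",(140,270,210,340))):
    c=robot.camera(n); f=5 if n!="side" else 6
    if n=="wrist": f=3
    zoom(c,n[:2]+"8",*z,f)
    print(n,"tip/ring/hole in zoom", (proj(c,[[x,y,.139],[x,y,.207],[.5905,.1262,.098]])-[z[0],z[2]])*f)
    print(robot.find_in(n,"probe_ring")[:1],robot.find_in(n,"probe_tip")[:1])
E
```

```text
t: 13.7
position: [0.5899, 0.1263, 0.2684]
tool_rot: [-0.634, 0.634, -0.313, 0.312]
wrist_force: [0.4, 1.0, -1.2]
finger_gap: 0.0221
[[ 0.609  -0.0009  0.7932]
 [-0.7932 -0.0002  0.609 ]
 [-0.0003 -1.     -0.0008]] [0.5899 0.1263 0.2684]
wrist tip/ring/hole in zoom [[455.6111 345.5876]
 [549.0806 346.6256]
 [418.5951 346.4864]]
[{'position': [271.8, 282.4], 'score': 0.68}] [{'position': [271.9, 287.4], 'score': 0.73}]
side tip/ring/hole in zoom [[196.2667 296.6942]
 [104.5001 297.1397]
 [248.3112 297.5102]]
[{'position': [156.4, 288.8], 'score': 0.78}] [{'position': [158.8, 288.3], 'score': 0.62}]
scene tip/ring/hole in zoom [[253.9676 309.551 ]
 [118.9647 309.0395]
 [332.2857 310.7605]]
[{'position': [169.4, 272.2], 'score': 0.7}] [{'position': [165.3, 270.2], 'score': 0.6}]
```

View pics/wr8.png

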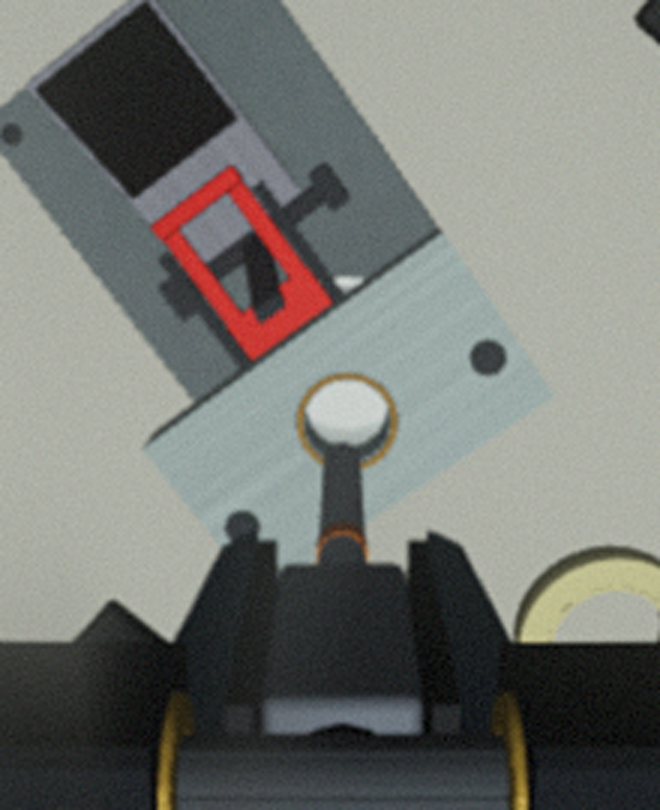

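View pics/si8.png

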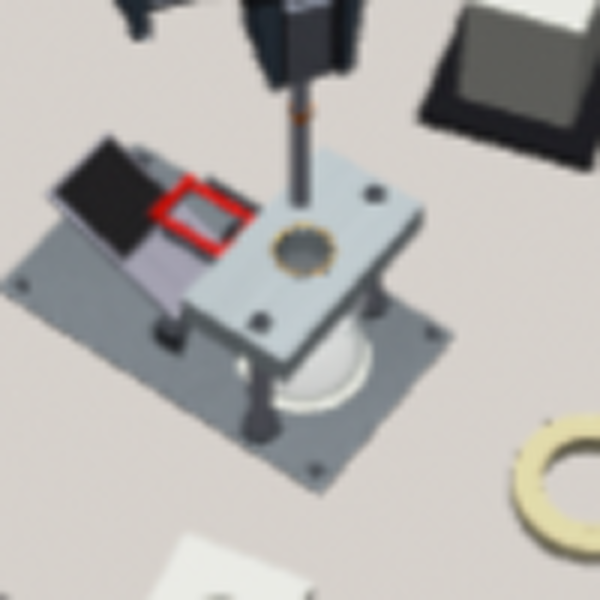

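View pics/sc8.png

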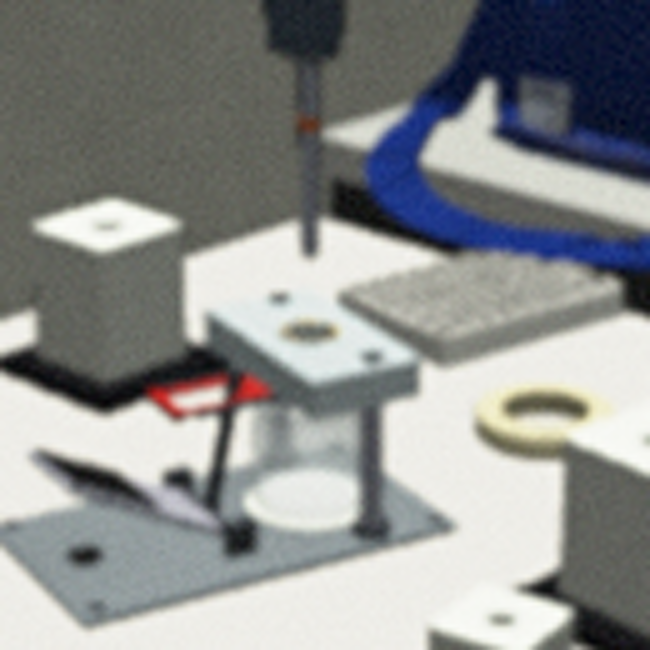

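```bash
python3 -m crank '[[[0,0,0,0,0.006,0,0],[0,0,0,0,0.014,0,0],[0,0,0,0,0.022,0,0],[0,0,0,0,0.028,0,0],[0,0,0,0,0.03,0,0],[0,0,0,0,0.03,0,0],[0,0,0,0,0.03,0,0],[0,0,0,0,0.03,0,0]]]'
python3 - <<'E'
from h import *
np.set_printoptions(precision=4,suppress=True)
s=robot.state();q=s["tool_rot"];R=Ro.from_quat([q[1],q[2],q[3],q[0]]).as_matrix();print(R,s["position"],s["wrist_force"])
x,y,tz=s["position"]
for n,z in(("wrist",(150,270,230,340)),("side",(150,220,260,330)),("scene",(150,230,230,310))):
    c=robot.camera(n); f=6 if n=="wrist" else 8
    zoom(c,n[:2]+"9",*z,f)
    print(n,"tip/ring/hole in zoom", (proj(c,[[x,y,tz-.131],[x,y,tz-.063],[.5905,.1262,.098]])-[z[0],z[2]])*f)
E
```

```text
t: 14.95
position: [0.5903, 0.126, 0.2393]
tool_rot: [0.634, -0.634, 0.313, -0.313]
wrist_force: [0.4, 0.3, -0.4]
finger_gap: 0.0223
[[ 0.6084  0.0006  0.7936]
 [-0.7936  0.0001  0.6084]
 [ 0.0003 -1.      0.0005]] [0.5903 0.126  0.2393] [ 0.3755  0.3317 -0.3612]
wrist tip/ring/hole in zoom [[367.2457 330.0985]
 [552.1481 332.6857]
 [346.4055 331.9245]]
side tip/ring/hole in zoom [[314.3167 235.9676]
 [196.7143 236.5719]
 [331.0816 236.6802]]
scene tip/ring/hole in zoom [[420.7499 336.9439]
 [208.9967 336.1699]
 [451.6571 337.2168]]
```

View pics/wr9.png

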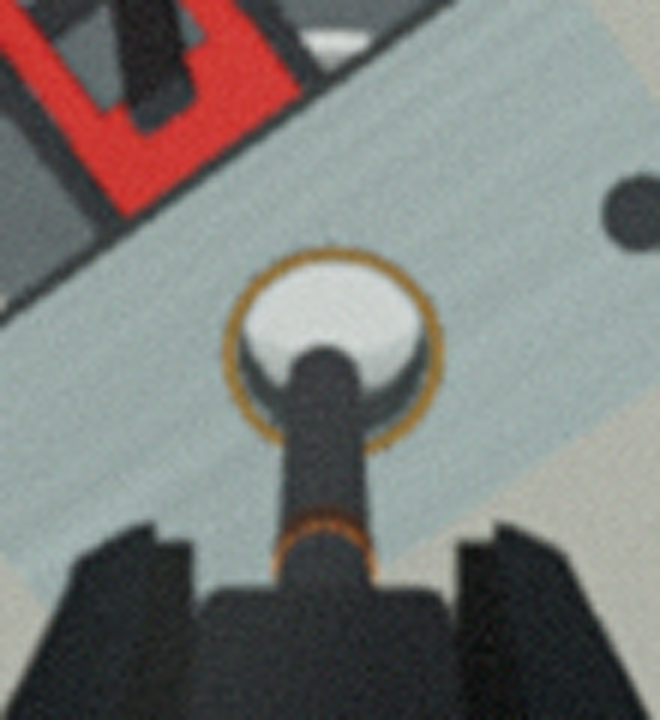

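View pics/si9.png

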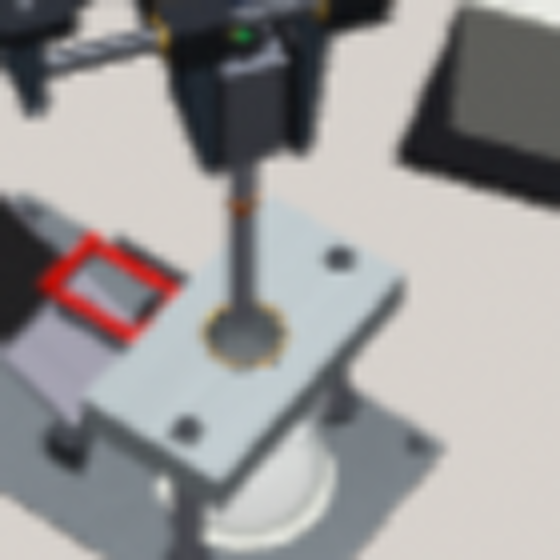

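View pics/sc9.png

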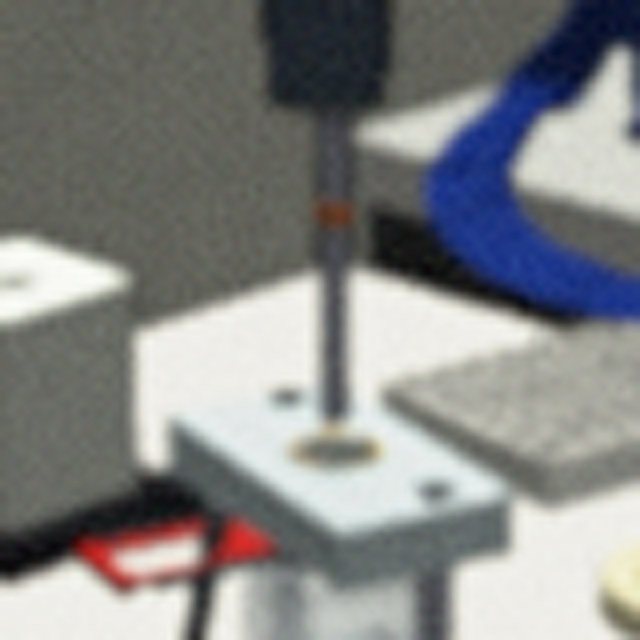

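```bash
python3 -m crank '[[[0,0,0,0,0,0.0012,0],[0,0,0,0,0.004,0.0012,0],[0,0,0,0,0.01,0.0012,0],[0,0,0,0,0.018,0.0012,0],[0,0,0,0,0.026,0.0012,0],[0,0,0,0,0.034,0.0012,0],[0,0,0,0,0.042,0.0012,0],[0,0,0,0,0.048,0.0012,0],[0,0,0,0,0.05,0.0012,0],[0,0,0,0,0.05,0.0012,0]]]'; python3 -m crank '[[[0,0,0,0,0.006,0,0],[0,0,0,0,0.014,0,0],[0,0,0,0,0.02,0,0],[0,0,0,0,0.023,0,0],[0,0,0,0,0.024,0,0],[0,0,0,0,0.024,0,0],[0,0,0,0,0.024,0,0],[0,0,0,0,0.024,0,0]]]'
python3 - <<'E'
from h import *
np.set_printoptions(precision=4,suppress=True)
P=[]
for n,z in(("wrist",(150,270,230,340)),("side",(150,220,260,330)),("scene",(150,230,230,310))):
    c=robot.camera(n); f=6 if n=="wrist" else 8
    s=robot.state();P.append(s["position"]); x,y,tz=s["position"]
    zoom(c,n[:2]+"10",*z,f)
    print(n,"ring/hole in zoom", (proj(c,[[x,y,tz-.063],[.5905,.1262,.098]])-[z[0],z[2]])*f)
print(P,s["wrist_force"],s["finger_gap"])
E
```

```text
t: 16.1
position: [0.5909, 0.1267, 0.1886]
tool_rot: [-0.634, 0.634, -0.313, 0.313]
wrist_force: [-0.2, 0.0, -0.8]
finger_gap: 0.0218
t: 16.9
position: [0.5912, 0.1267, 0.1652]
tool_rot: [0.634, -0.634, 0.313, -0.313]
wrist_force: [-0.4, -0.5, -1.7]
finger_gap: 0.0219
wrist ring/hole in zoom [[552.1948 332.5696]
 [537.8871 324.3556]]
side ring/hole in zoom [[323.6347 238.8106]
 [331.0816 236.6802]]
scene ring/hole in zoom [[438.3071 337.276 ]
 [451.6571 337.2168]]
[array([0.5912, 0.1267, 0.1652]), array([0.5911, 0.1267, 0.1651]), array([0.5911, 0.1267, 0.1651])] [ 0.9139 -0.265  -0.596 ] 0.02172872768549371
```

View pics/wr10.png

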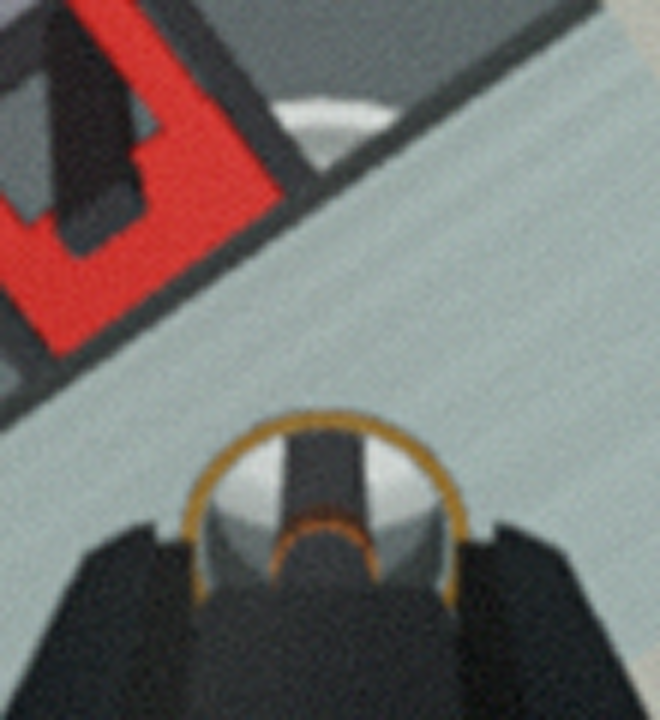

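View pics/si10.png

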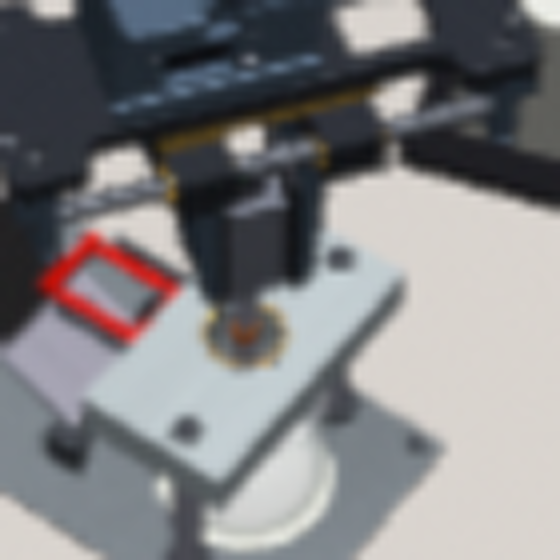

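View pics/sc10.png

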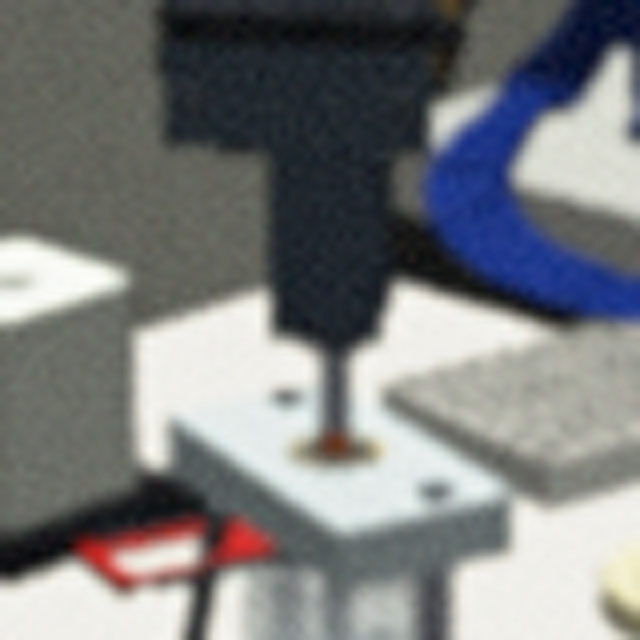

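```bash
python3 -m crank '[[[0,0,0,0,0.0015,0,0],[0,0,0,0,0.003,0,0],[0,0,0,0,0.004,0,0],[0,0,0,0,0.004,0,0],[0,0,0,0,0.004,0,0],[0,0,0,0,0.004,0,0]]]'
python3 - <<'E'
from h import *
np.set_printoptions(precision=4,suppress=True)
def cen(im,pred,r):
    im=im.astype(float); g=im[:,:,2]-(im[:,:,0]+im[:,:,1])/2
    y,x=np.mgrid[:im.shape[0],:im.shape[1]]
    w=np.clip(g-35,0,None)*(np.hypot(y-pred[0],x-pred[1])<r)
    return np.array([(w*y).sum(),(w*x).sum()])/w.sum()
c=robot.camera("scene");s=robot.state()
x,y,tz=s["position"];print(s["position"])
def do(name,off,f,P,r):
    im=cv2.imread(f"pics/{name}.png"); p=(proj(c,P)[0]-off)*f
    a=cen(im,p,r); print(name,"pred",p/f,"obs-pred px",(a-p)/f)
do("sc6",[180,260],5,[[.478,-.0905,.076]],40)
do("sc9",[150,230],8,[[.5903,.126,.2393-.063]],50)
do("sc10",[150,230],8,[[.5911,.1267,.1651-.063]],50)
zoom(c,"sc11",150,230,230,310,8)
do("sc11",[150,230],8,[[x,y,tz-.063]],50)
print(proj(c,[[x,y,.098],[x,y,.102]]))
c2=robot.camera("side");zoom(c2,"si11",150,220,260,330,8)
c2=robot.camera("wrist");zoom(c2,"wr11",150,270,230,340,6)
print(robot.state()["wrist_force"],robot.state()["torque"])
E
```

```text
t: 17.65
position: [0.591, 0.1267, 0.161]
tool_rot: [0.634, -0.634, 0.313, -0.313]
wrist_force: [-0.6, -1.0, -0.8]
finger_gap: 0.0218
[0.591  0.1267 0.161 ]
sc6 pred [78.4546 50.8161] obs-pred px [ 0.7284 -0.327 ]
sc9 pred [26.1207 42.0439] obs-pred px [ 0.6334 -0.0784]
sc10 pred [54.7879 42.1688] obs-pred px [ 0.7032 -0.2307]
sc11 pred [56.357  42.1544] obs-pred px [ 0.5291 -0.1504]
[[206.3475 272.1543]
 [204.8332 272.1488]]
[0.9985 0.3385 0.2214] [ 0.0189  0.0099 -0.0367]
```

View pics/sc11.png

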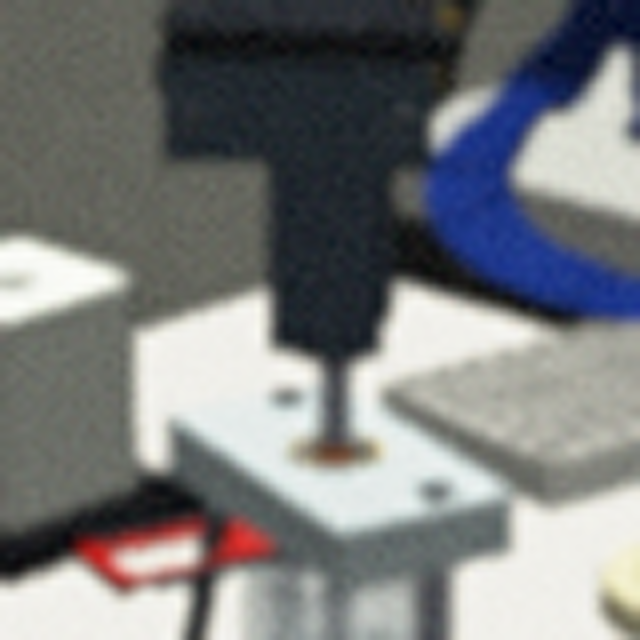

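View pics/si11.png

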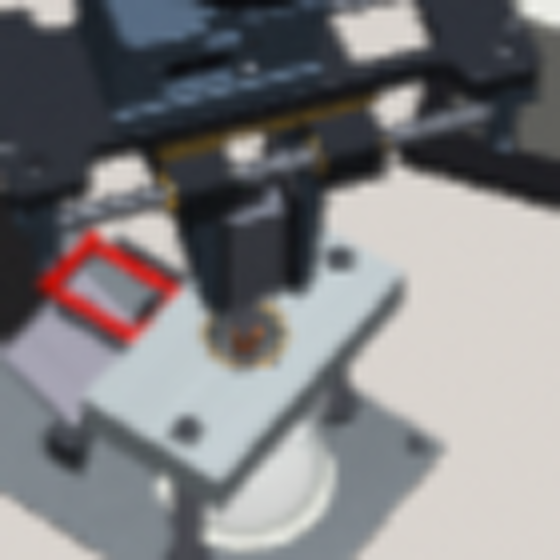

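View pics/wr11.png

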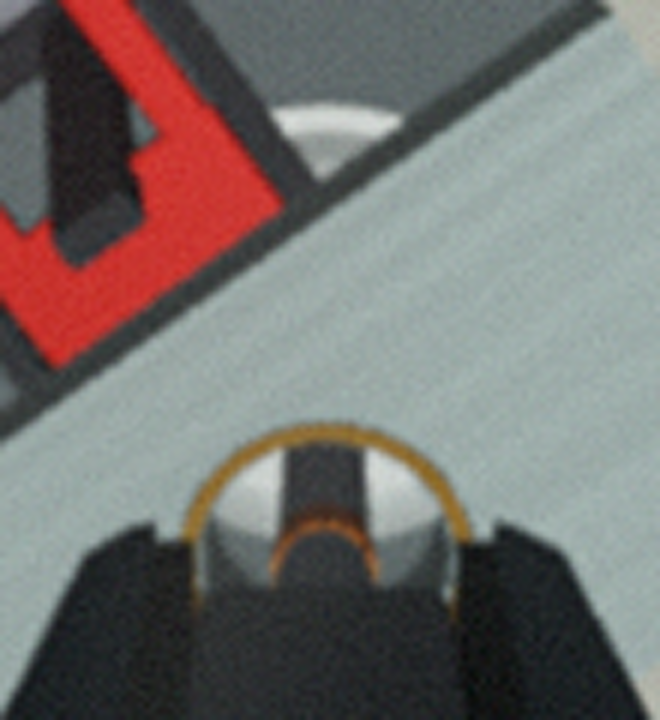

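```bash
python3 -m crank '[[[0,0,0,0,0,0,0],[0,0,0,0,0,0,0],[0,0,0,0,0,0,0]]]'
python3 - <<'E'
from workcell import robot
s=robot.state();print(s["position"],s["qvel"],s["finger_gap"])
print(robot.job_done())
E
```

```text
t: 18.1
position: [0.591, 0.1267, 0.1609]
tool_rot: [-0.634, 0.634, -0.313, 0.313]
wrist_force: [-0.1, -0.4, -0.9]
finger_gap: 0.022
[0.59100375 0.12669347 0.16093777] [-0.00141831 -0.00089485 -0.00065829  0.00082223  0.00022419  0.00073458] 0.02196234444845149
the job is handed in; nothing more can be done
None
```

The job is done and handed in at about 18 s. The probe is held in the guide hole with its orange ring level with the guide's top.

- **Pedal:** I pressed it straight down until the wrist force jumped from about 6 N to 27 N, which I took as the stop, then let it come back up. The pictures after release show the shutter staying open and the hole clear.
- **Probe:** I gripped it by the grey handle at 25 N, lifted it out of the smallest stand, and lowered it through the hole. I saw no contact in the pictures, and the wrist forces I read on the way down stayed below 2 N.
- **Last checks:**
  - In the wrist picture the rod is centred in the hole to about 0.5 mm sideways and about 1 mm front to back.
  - The last tilt check, with the tip just above the hole, gave about 0.2°.
  - The tool height puts the ring at 98 mm. In the scene picture the ring sits 0.5 to 0.7 px below where I predicted. It did so when the probe was still in the stand (0.7 px) too, so I put that down to seeing the ring's front face, and it shows no slip in the grip.
  - The arm was still, with a finger gap of 22 mm.
- **Disagreement:** the side camera's calibration was off by about 1 px (2 to 3 mm), so I used it only to compare the rod with the hole.

The bottles and the tape roll were not touched as far as I could see.

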